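# Turn the divider in the ring binder

### The arm

A 6-joint arm with a two-finger parallel gripper is mounted at the origin on a cart in front of the work surface, level with it; the furniture and walls round the work are solid. World frame = base frame: x ahead of the robot, y to its left, z up, the work surface at z = 0. Lengths are in mm, angles in rad, forces in N, time in s.
With the tool pointing down it reaches from about 350 to 775 mm from the base axis. Payload 7.3 kg.
Tool frame: the origin (TCP) lies midway between the tips of the shut fingers; the grasp point (between the pads) lies 19 mm behind it; x points along the fingers, z is the direction in which the jaws open and shut, and the axes are right-handed (so a half turn about x gives the same grasp; the last joint's range is limited). The gripper opens to 92 mm and grips with 3 to 60 N. Pads are 19 mm wide; open, the fingers measure 130 mm over their backs; the gripper's body (75 mm by 190 mm) begins 47 mm behind the grasp point.
Start: joints at [1.114, 0.342, 1.524, -0, 1.275, -0.146], TCP at [160.541, 499.871, 226.741] pointing down, gripper open.
Joint ranges: [-2.53, 2.53], [-0.77, 2.02], [0.04, 2.7], [-1, 4.14], [0.28, 2.66], [-3.11, 3.11]. Speed limits (rad/s): [2.57, 2.57, 3.14, 3.14, 3.14, 3.14].

### API

Orientations are given as [roll, pitch, yaw] about the fixed x, y, z axes, in that order (R = Rz(yaw) Ry(pitch) Rx(roll)).
In Python, from plant import monitor, optics, close_job gives the robot as it stands.
- The arm moves only by the tool send_rows, never from a script. Its argument "commands" is a list that holds one entry, the list of rows, each a list of 5 numbers: the shift along the tool's x, y, z in m, then the turn about the tool's x in degrees, then the finger opening in m, from 0 to 0.0918. A call has 1 to 10 rows; each row shifts and turns the pose as measured when the row begins, along the tool's axes as they then stand; what a row does not reach is not made up. A row lasts 1/12 s, in which the tool goes at most 41.7 mm and 7.16 degrees, less where a joint would pass 70% of its speed; a pose out of reach is approached as far as the arm can. A call with a gripper value outside its range is refused whole. The fingers move at their own pace and stop on an object; the grip force is fixed at half the most. Time passes only in rows, so rows that do not move let the fingers close. It gives the time, the measured TCP pose, the force and the opening at its end, in the units of the state.
- monitor.get_obs(): the state, without advancing time (a new reading comes with each control period).
- optics.capture(name): name is "side" or "top" or "wrist"; returns a dict with "color" (420x560x3 uint8, blue, green, red), "camera_matrix" (3x3 intrinsics, pixels), "camera_from_world" (4x4, takes a point from world to camera coordinates); the wrist camera has in their place "T_tool_cam" (4x4, takes a point from camera to tool coordinates, whose origin is the TCP and whose axes are the tool frame's). Camera axes: x right, y down, z forward; pixel columns grow to the right and rows downward; lengths in mm; the calibration is good to about 2 mm. A picture is of the moment at which its call begins: read the wrist's pose just before it. There is no depth.
- close_job(): hands the job in, once; it reports no verdict.
The state is a dict: "time": time; "joint_positions": joint angles; "dq": joint speeds; "tau": joint torques, N m; "tool_pos": TCP position; "tcp_rot": TCP orientation; "contact_force": force on the tool from outside, world axes, zero at the start; "moment": the same for the moment, N m; "grip_width": finger opening in mm.
Only numpy, scipy, OpenCV 4.12 (cv2) and the standard library are available. Lean on these libraries where they do the work, as an engineer would, in place of code of your own. Each camera call takes 0.05 s, during which the arm holds its last target.

### The job

The small ring binder lies open on the desk with two stiff card dividers, one on top of the other, on its right-hand pages. Turn the upper divider, the one whose tab is farther from the robot, over the rings so that it lies flat on the left-hand pages and shows its other face. Leave the lower divider lying flat on the right.

Things in the scene. Friction and masses are not known exactly. Their poses are not given: they have to be found in the camera images.
- ring_axis (a point): Centre of the middle ring of the open black ring binder (208 mm wide, 164 deep, fixed to the desk), 20 mm above the desk. x runs along the spine away from the robot, y to the left-hand pages, z up. Dividers turn about the x line through this point. Three rings, 16 mm radius, stand 17 mm above it; paper stacks end 5 mm below it; covers end 104 mm either side.
- upper_divider (a joint): Upper divider: stiff light grey card 4 mm thick, about 45 g, 150 mm along the spine, 8 to 100 mm from the spine line, plus a tab. Hinge on the rings: 0 = flat on the right-hand pages, 1.57 = upright, 3.14 = flat on the left-hand pages. Turns easily with little friction and falls to the side it leans to.
- upper_tab (a point): Pinch point of the upper divider's tab, mid-thickness, 22 mm above the desk at the start, 126 mm from the spine line, 30 mm beyond the middle ring (far side), 12 mm from the tab's end. The tab is 30 mm wide along the spine, 4 mm thick, and sticks out 38 mm past the card, 34 mm past the cover. Pinched by its two sides it pivots between the fingers as the divider turns.
- lower_divider (a joint): Lower divider: the same card just under the upper one, with its tab 50 mm on the robot's side of the middle ring, so 50 mm are free between the tabs. Joint values as for upper_divider; starts at 0.

How it is judged (in metres and radians):
At the end, for the whole second after the job is handed in: The upper divider lies at rest on the left-hand pages, within 10 degrees of flat, and the lower divider still lies on the right-hand pages, within 8 degrees of flat (value of joint upper_divider above 2.97 rad and velocity of joint upper_divider between -0.1 and 0.1 rad/s and value of joint lower_divider below 0.15 rad); the robot touches nothing.
It fails at once if the lower divider is lifted more than 25 degrees off the right-hand pages (value of joint lower_divider above 0.44 rad).
It also fails if it takes over 42 s, if anything falls off the work surface, if the arm or the gripper's body presses on something with over 40 N, if the wrist force passes 120 N, or if a joint passes its speed limit or range.

## Working session

There is one attempt and no reset: what is moved stays moved. The work goes in short steps, Python scripts to look and compute and a tool call to move; the robot and the scene stay as the last step left them, time stands still between calls to the robot, and variables do not carry over. Pictures are saved under pics/ and viewed, and the job is handed in when it is done.

Besides the shell and the picture viewer there is one more tool, called after ">>>" by a JSON object that holds its "fn" and its "kwargs". send_rows: Moves the arm, as the interface text tells. Its arguments: {"type":"object","properties":{"commands":{"type":"array","items":{"type":"array","items":{"type":"array","items":{"type":"number"}}}}},"required":["commands"]}

```bash
mkdir -p pics; ls
python3 - <<'E'
from plant import monitor, optics
import cv2,json,numpy as np
print(monitor.get_obs())
for n in ["side","top","wrist"]:
    r=optics.capture(n); cv2.imwrite(f"pics/{n}0.png",r["color"])
    for k in r:
        if k!="color": print(n,k,np.round(r[k],4).tolist())
E
```

```text
pics
{'time': 0.0, 'joint_positions': array([ 1.11396730e+00,  3.42716012e-01,  1.52500765e+00, -3.97600899e-05,
        1.27541792e+00, -1.45978958e-01]), 'dq': array([ 0.00090641,  0.00053331,  0.00076538,  0.00045486, -0.00022499,
       -0.00021755]), 'tau': array([-1.80172092e-04, -4.31245673e+01, -2.44222605e+01,  7.17851752e-02,
        5.59513690e-02, -1.25742054e-04]), 'tool_pos': array([160.37741869, 499.47240379, 226.05172638]), 'tcp_rot': array([ 3.02015483,  1.56924693, -2.00307262]), 'contact_force': array([ 0.54306244, -0.02054665,  0.48266077]), 'moment': array([-0.01672043,  0.05624123,  0.01823082]), 'grip_width': 92.07230479534957}
side camera_matrix [[517.1511, 0.0, 289.3292], [0.0, 517.1511, 212.3061], [0.0, 0.0, 1.0]]
side camera_from_world [[-0.9981, 0.0595, -0.0142, 493.0885], [0.0493, 0.6447, -0.7628, 70.2569], [-0.0362, -0.7621, -0.6464, 878.6187], [0.0, 0.0, 0.0, 1.0]]
top camera_matrix [[512.1962, 0.0, 279.9078], [0.0, 512.1962, 215.9347], [0.0, 0.0, 1.0]]
top camera_from_world [[0.0061, -0.9999, 0.0159, -69.8707], [-0.9839, -0.0089, -0.1783, 489.7275], [0.1784, -0.0146, -0.9839, 831.0403], [0.0, 0.0, 0.0, 1.0]]
wrist camera_matrix [[317.6216, 0.0, 282.3399], [0.0, 317.6216, 204.1616], [0.0, 0.0, 1.0]]
wrist T_tool_cam [[0.0001, -0.2985, 0.9544, -157.0884], [-0.0008, -0.9544, -0.2985, 80.2406], [1.0, -0.0007, -0.0004, -0.1912], [0.0, 0.0, 0.0, 1.0]]
```

View pics/side0.png

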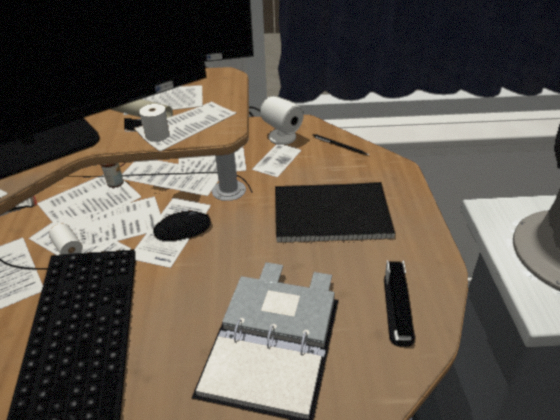

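View pics/top0.png

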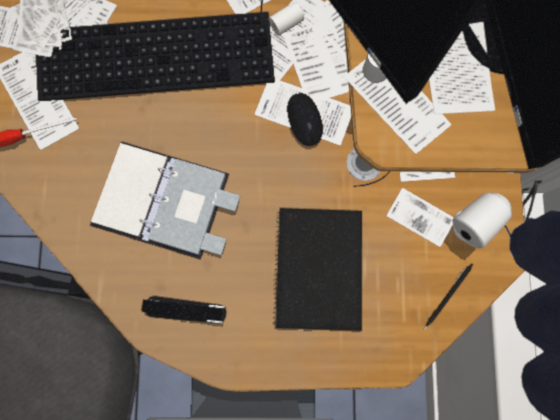

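View pics/wrist0.png

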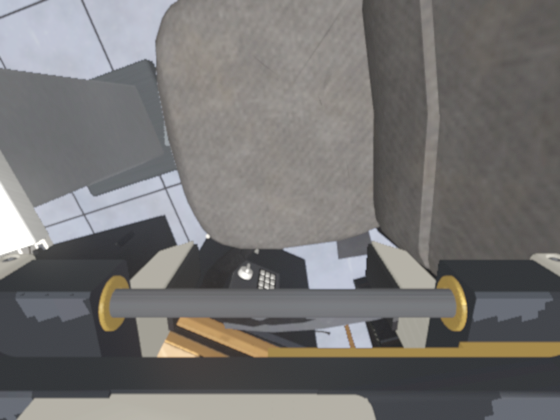

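The side and top views show the open binder: rings at about (160,198) in the top view, with tabs at (228,201) (far, upper) and (213,243) (near, lower). I'll enlarge these.

Run:
```python
import cv2
a=cv2.imread("pics/top0.png")[130:270,80:260]; cv2.imwrite("pics/top0z.png",cv2.resize(a,None,fx=4.2,fy=4.2,interpolation=cv2.INTER_CUBIC))
a=cv2.imread("pics/side0.png")[255:415,190:350]; cv2.imwrite("pics/side0z.png",cv2.resize(a,None,fx=3.7,fy=3.7,interpolation=cv2.INTER_CUBIC))
```

```text
(no output)
```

View pics/top0z.png

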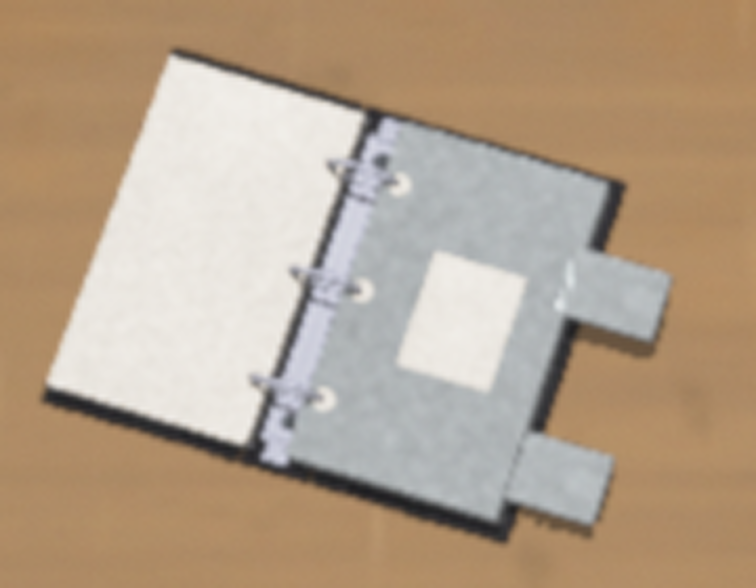

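View pics/side0z.png

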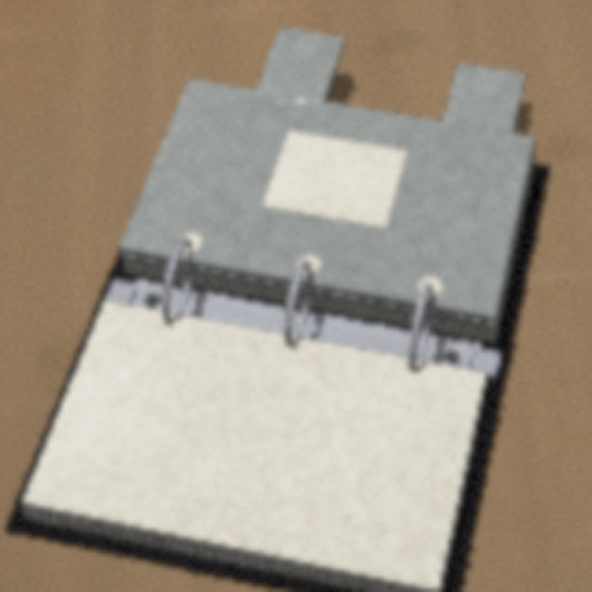

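```bash
cat > h.py <<'E'
import numpy as np
K={"side":np.array([[517.1511,0,289.3292],[0,517.1511,212.3061],[0,0,1]]),"top":np.array([[512.1962,0,279.9078],[0,512.1962,215.9347],[0,0,1]])}
T={"side":np.array([[-0.9981,0.0595,-0.0142,493.0885],[0.0493,0.6447,-0.7628,70.2569],[-0.0362,-0.7621,-0.6464,878.6187]]),
"top":np.array([[0.0061,-0.9999,0.0159,-69.8707],[-0.9839,-0.0089,-0.1783,489.7275],[0.1784,-0.0146,-0.9839,831.0403]])}
def proj(c,p):
    p=np.atleast_2d(p); q=(np.c_[p,np.ones(len(p))]@T[c].T)@K[c].T
    return q[:,:2]/q[:,2:]
def b2w(pr,b):
    x0,y0,a=pr; b=np.atleast_2d(b)
    R=np.array([[np.cos(a),-np.sin(a),0],[np.sin(a),np.cos(a),0],[0,0,1]])
    return b@R.T+[x0,y0,20]
E
python3 - <<'E'
from h import *
from scipy.optimize import least_squares
top=[((671,272),(45,-138,4)),((655,342),(15,-138,4)),((612,458),(-35,-138,0)),((596,526),(-65,-138,0)),((612,180),(75,-100,4)),((502,522),(-75,-100,4)),((397,120),(75,-8,4))]
side=[((279,30),(45,-138,4)),((344,37),(15,-138,4)),((460,64),(-35,-138,0)),((525,73),(-65,-138,0)),((190,80),(75,-100,4)),((533,138),(-75,-100,4)),((120,250),(75,-8,4)),((497,320),(-75,-8,4))]
def pix(l,s,o): return (np.array([a[0] for a in l])+.5)/s-.5+o
D={"top":(pix(top,4.2,[80,130]),np.array([a[1] for a in top])),"side":(pix(side,3.7,[190,255]),np.array([a[1] for a in side]))}
for cs in (["top"],["side"],["top","side"]):
    f=lambda p:np.concatenate([(proj(c,b2w(p,D[c][1]))-D[c][0]).ravel() for c in cs])
    s=least_squares(f,[550,200,-.3]); print(cs,s.x.round(3)); print(s.fun.reshape(-1,2).round(1).tolist())
p=s.x
print("upper tab",b2w(p,[30,-126,2]),"lower tab",b2w(p,[-50,-126,-2]))
E
```

```text
['top'] [ 5.25961e+02  1.49258e+02 -2.77000e-01]
[[0.5, 0.3], [-0.7, -0.3], [1.2, -0.5], [-0.1, -0.2], [-1.0, 0.4], [-0.8, -0.1], [0.8, 0.5]]
['side'] [ 5.29304e+02  1.49732e+02 -2.86000e-01]
[[0.0, -0.4], [0.4, 0.5], [-0.6, -0.3], [0.4, 0.2], [-0.5, 0.1], [0.7, -0.2], [-0.3, 0.1], [-0.1, -0.2]]
['top', 'side'] [ 5.28186e+02  1.49403e+02 -2.85000e-01]
[[0.5, -0.4], [-0.9, -1.0], [0.9, -1.3], [-0.6, -1.0], [-0.8, -0.3], [-1.3, -1.1], [1.1, -0.6], [0.5, -0.6], [0.9, 0.3], [-0.0, -0.5], [0.9, -0.0], [0.1, -0.1], [1.3, -0.5], [0.4, -0.0], [0.7, -0.5]]
upper tab [[521.60061196  20.04785985  22.        ]] lower tab [[444.8188265   42.51021549  18.        ]]
```

```bash
cat >> h.py <<'E'
P=(528.2,149.4,-0.285)
from scipy.spatial.transform import Rotation as Ro
def st():
    from plant import monitor
    o=monitor.get_obs(); return o,np.array(o["tool_pos"]),Ro.from_euler("xyz",o["tcp_rot"]).as_matrix()
def plan(b,psgn=None):
    """b: TCP target in binder frame (z rel. axis). prints shift in tool axes and turn needed"""
    o,p,R=st(); d=R.T@(b2w(P,b)[0]-p)
    s=b2w(P,[1,0,0])[0]-b2w(P,[0,0,0])[0]; st_=R.T@s
    a=np.degrees(np.arctan2(-st_[1],st_[2]))  # rot about x: z->(-sin,cos) in y,z
    Ba=b2w(P,[0,0,0])[0]; a_=P[2]; Rb=Ro.from_euler("z",a_).as_matrix()
    print("t",o["time"],"tcp",p.round(1),"binder",(Rb.T@(p-Ba)).round(1),"grip",o["grip_width"],"F",o["contact_force"].round(1))
    print("shift",d.round(1),"turn",a.round(1),"or",((a+360)%360-180).round(1)); print("q",o["joint_positions"].round(3)); print("tool axes in binder\n",(Rb.T@R).round(3))
E
python3 - <<'E'
from h import *
plan([30,-126,100])
E
```

```text
t 0.15 tcp [160.4 499.6 226.2] binder [-451.4  232.7  206.2] grip 91.67575724812889 F [-0.2  0.9  0.6]
shift [ 106.5 -490.5 -346. ] turn 88.5 or -91.5
q [ 1.114  0.343  1.525 -0.     1.275 -0.146]
tool axes in binder
 [[-0.    -1.     0.026]
 [-0.001  0.026  1.   ]
 [-1.     0.    -0.001]]
```

>>> {"fn": "send_rows", "kwargs": {"commands": [[[0,-0.0325,-0.023,0,0.0918],[0,-0.0325,-0.023,0,0.0918],[0,-0.0325,-0.023,0,0.0918],[0,-0.0325,-0.023,0,0.0918],[0,-0.0325,-0.023,0,0.0918],[0,-0.0325,-0.023,0,0.0918],[0,-0.0325,-0.023,0,0.0918],[0,-0.0325,-0.023,0,0.0918],[0,-0.0325,-0.023,0,0.0918],[0,-0.0325,-0.023,0,0.0918]]]}}

```text
time: 0.98
tool_pos: [403.8, 173.7, 223.4]
tcp_rot: [1.994, 1.568, -3.014]
contact_force: [-0.8, 1.2, -0.4]
grip_width: 91.8
```

Run:
```python
from h import *
plan([30,-126,100])
```

```text
t 0.9833 tcp [403.8 173.7 223.4] binder [-126.2  -11.7  203.4] grip 91.83494367589155 F [-0.8  1.2 -0.4]
shift [ 103.1 -157.7 -112.5] turn 89.4 or -90.6
q [ 0.231  0.19   1.744  0.     1.21  -1.044]
tool axes in binder
 [[-0.003 -1.     0.011]
 [-0.001  0.011  1.   ]
 [-1.     0.003 -0.001]]
```

>>> {"fn": "send_rows", "kwargs": {"commands": [[[0,-0.0325,-0.023,0,0.06],[0,-0.0325,-0.023,0,0.06],[0,-0.0325,-0.023,0,0.06],[0,-0.0325,-0.023,0,0.06],[0,-0.0277,-0.0205,0,0.06],[0,0,0,7,0.06],[0,0,0,7,0.06],[0,0,0,7,0.06],[0,0,0,7,0.06],[0,0,0,7,0.06]]]}}

```text
time: 1.82
tool_pos: [529.3, 0.7, 219.4]
tcp_rot: [2.72, 1.564, -2.918]
contact_force: [-0.0, -0.2, 0.1]
grip_width: 60.2
```

>>> {"fn": "send_rows", "kwargs": {"commands": [[[0,0,0,7,0.06],[0,0,0,7,0.06],[0,0,0,7,0.06],[0,0,0,7,0.06],[0,0,0,7,0.06],[0,0,0,7,0.06],[0,0,0,7,0.06],[0,0,0,0,0.06]]]}}

```text
time: 2.48
tool_pos: [527.8, 0.5, 216.6]
tcp_rot: [-2.861, 1.558, -3.095]
contact_force: [0.1, -0.5, -0.2]
grip_width: 60.0
```

Run:
```python
from h import *
plan([30,-126,30])
```

```text
t 2.4833 tcp [5.278e+02 5.000e-01 2.166e+02] binder [  41.5 -143.1  196.6] grip 60.03692616836064 F [ 0.1 -0.5 -0.2]
shift [166.6  18.2  -8.5] turn 2.9 or -177.1
q [-0.143  0.363  1.522 -0.003  1.269  0.092]
tool axes in binder
 [[-0.012 -0.051  0.999]
 [-0.004  0.999  0.051]
 [-1.    -0.004 -0.012]]
```

>>> {"fn": "send_rows", "kwargs": {"commands": [[[0.03,0.009,-0.005,2.9,0.06],[0.03,0.009,-0.004,0,0.06],[0.03,0,0,0,0.06],[0.03,0,0,0,0.06],[0.025,0,0,0,0.06],[0.02,0,0,0,0.06],[0,0,0,0,0.06]]]}}

```text
time: 3.07
tool_pos: [523.4, 20.6, 46.9]
tcp_rot: [-2.638, 1.564, -2.898]
contact_force: [-0.5, -0.9, 0.6]
grip_width: 59.9
```

Run:
```python
from h import *
plan([30,-126,-14])
from plant import optics
import cv2
for n,c in (("top",(130,270,120,300)),("side",(200,340,200,380))):
    a=optics.capture(n)["color"][c[0]:c[1],c[2]:c[3]]; cv2.imwrite(f"pics/{n}1.png",cv2.resize(a,None,fx=4.2,fy=4.2,interpolation=cv2.INTER_CUBIC))
cv2.imwrite("pics/wrist1.png",optics.capture("wrist")["color"])
```

```text
t 3.0667 tcp [523.4  20.6  46.9] binder [  31.6 -125.    26.9] grip 59.902484424766286 F [-0.5 -0.9  0.6]
shift [40.9 -0.8 -1.4] turn 1.4 or -178.6
q [-0.106  0.558  1.741 -0.003  0.849  0.156]
tool axes in binder
 [[-0.006 -0.025  1.   ]
 [-0.003  1.     0.025]
 [-1.    -0.003 -0.006]]
```

View pics/side1.png

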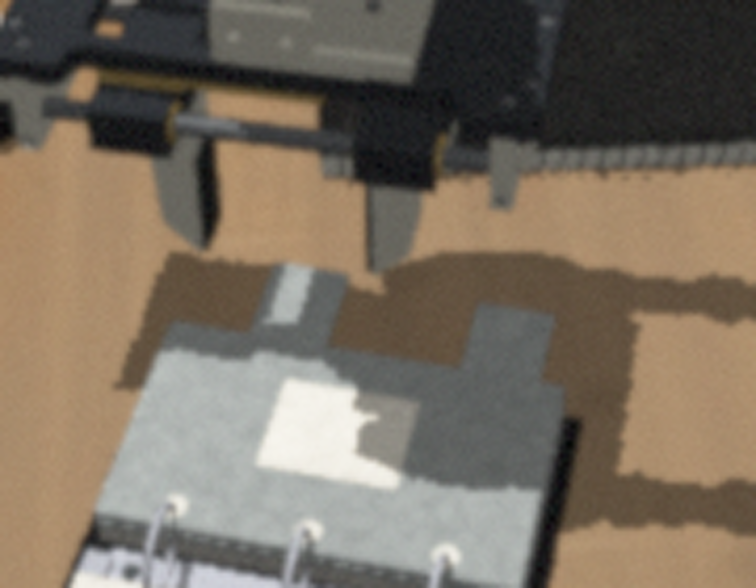

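View pics/wrist1.png

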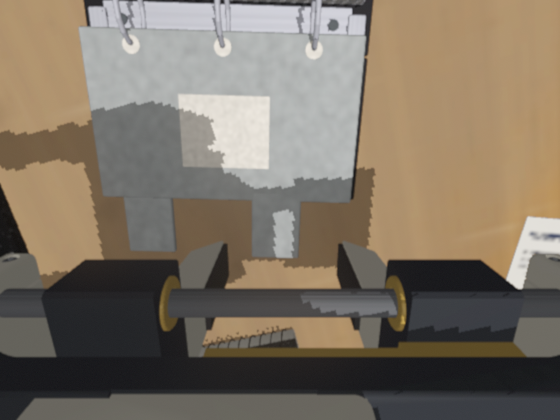

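```bash
python3 - <<'E'
from h import *
import numpy as np
o,p,R=st()
M=np.array([[0.0001,-0.2985,0.9544,-157.0884],[-0.0008,-0.9544,-0.2985,80.2406],[1,-0.0007,-0.0004,-0.1912],[0,0,0,1]])
Kw=np.array([[317.6216,0,282.3399],[0,317.6216,204.1616],[0,0,1]])
b=[[45,-138,4],[15,-138,4],[-35,-138,0],[-65,-138,0],[75,-100,4],[-75,-100,4]]
w=(b2w(P,b)-p)@R
c=np.c_[w,np.ones(6)]@np.linalg.inv(M).T
q=c[:,:3]@Kw.T; print((q[:,:2]/q[:,2:]).round(1), c[:,2].round(0))
E
python3 - <<'E'
import cv2
a=cv2.imread("pics/wrist1.png")[170:290,80:380]; cv2.imwrite("pics/w1z.png",cv2.resize(a,None,fx=2.6,fy=2.6,interpolation=cv2.INTER_CUBIC))
E
```

```text
[[298.  258. ]
 [251.3 257.1]
 [175.2 252.9]
 [129.1 252. ]
 [349.6 202.5]
 [101.7 197.4]] [204. 204. 207. 207. 193. 192.]
```

View pics/w1z.png

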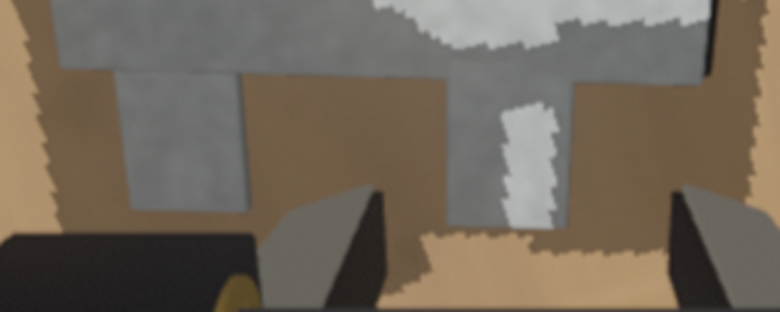

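The wrist view shows the upper tab's end corners at about (298,258) and (252,257). The model predicts (298,258) and (251,257), so the pose is confirmed. I'll go down and pinch.

>>> {"fn": "send_rows", "kwargs": {"commands": [[[0.015,-0.001,-0.001,1.4,0.06],[0.015,0,-0.0005,0,0.06],[0.01,0,0,0,0.06],[0,0,0,0,0.06],[0,0,0,0,0.06]]]}}

```text
time: 3.63
tool_pos: [532.1, 18.8, 19.0]
tcp_rot: [0.06, 1.551, -0.223]
contact_force: [0.5, 1.0, 0.6]
grip_width: 60.1
```

Run:
```python
from h import *
plan([30,-126,-14])
```

```text
t 3.6333 tcp [532.1  18.8  19. ] binder [  40.5 -124.3   -1. ] grip 60.12411728167129 F [0.5 1.  0.6]
shift [ 12.8  -1.7 -10.8] turn 0.1 or -179.9
q [-0.107  0.603  1.759 -0.003  0.76   0.178]
tool axes in binder
 [[ 0.019 -0.002  1.   ]
 [ 0.001  1.     0.002]
 [-1.     0.001  0.019]]
```

Run:
```python
from h import *
from plant import optics
import cv2
plan([30,-126,-14])
a=optics.capture("side")["color"][200:340,200:380]; cv2.imwrite(f"pics/side2.png",cv2.resize(a,None,fx=4.2,fy=4.2,interpolation=cv2.INTER_CUBIC))
cv2.imwrite("pics/wrist2.png",optics.capture("wrist")["color"])
```

```text
t 3.6333 tcp [532.1  18.8  19. ] binder [  40.5 -124.3   -1. ] grip 60.12411728167129 F [0.5 1.  0.6]
shift [ 12.8  -1.7 -10.8] turn 0.1 or -179.9
q [-0.107  0.603  1.759 -0.003  0.76   0.178]
tool axes in binder
 [[ 0.019 -0.002  1.   ]
 [ 0.001  1.     0.002]
 [-1.     0.001  0.019]]
```

View pics/side2.png

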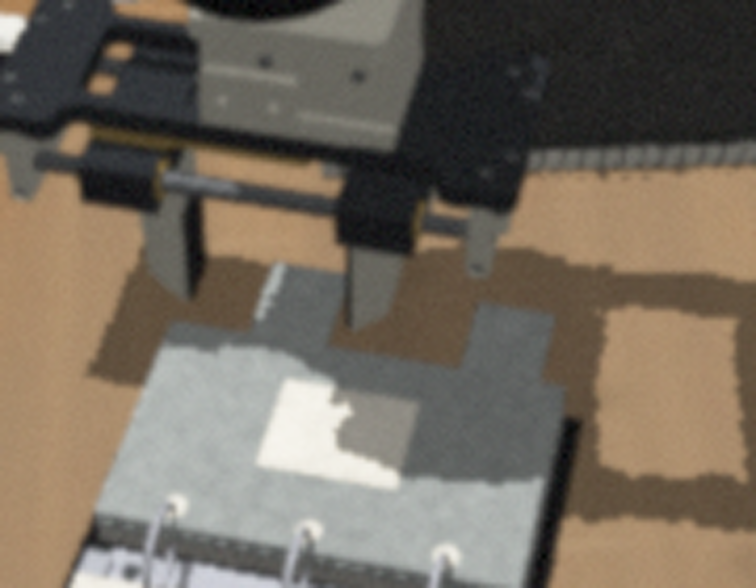

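View pics/wrist2.png

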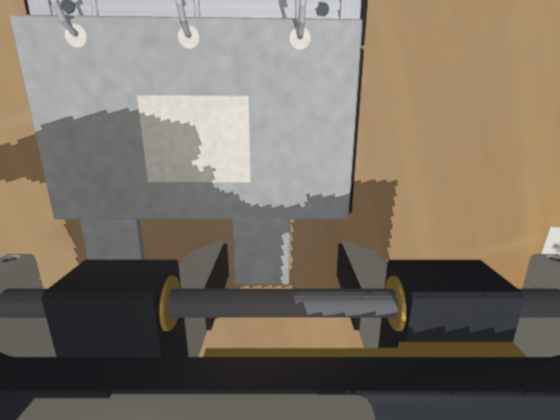

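>>> {"fn": "send_rows", "kwargs": {"commands": [[[0,0,-0.006,0,0.06],[0,-0.001,-0.005,0,0.06]]]}}

```text
time: 3.9
tool_pos: [522.4, 20.8, 20.4]
tcp_rot: [0.079, 1.548, -0.204]
contact_force: [0.2, -0.3, 0.5]
grip_width: 59.9
```

Run:
```python
from h import *
plan([30,-126,-14])
```

```text
t 3.9 tcp [522.4  20.8  20.4] binder [  30.6 -125.1    0.4] grip 59.9207950021875 F [ 0.2 -0.3  0.5]
shift [14.3 -1.  -0.9] turn 0.1 or -179.9
q [-0.106  0.587  1.789 -0.003  0.743  0.18 ]
tool axes in binder
 [[ 0.023 -0.002  1.   ]
 [ 0.002  1.     0.002]
 [-1.     0.002  0.023]]
```

>>> {"fn": "send_rows", "kwargs": {"commands": [[[0.008,0,0,0,0.06],[0.006,-0.001,0,0,0.06]]]}}

```text
time: 4.07
tool_pos: [522.2, 20.1, 7.4]
tcp_rot: [0.091, 1.545, -0.192]
contact_force: [-0.4, -0.1, 0.0]
grip_width: 60.1
```

Run:
```python
from h import *
plan([30,-126,-14])
```

```text
t 4.0667 tcp [522.2  20.1   7.4] binder [  30.6 -125.8  -12.6] grip 60.10135733414161 F [-0.4 -0.1  0. ]
shift [ 1.4 -0.2 -0.6] turn 0.2 or -179.8
q [-0.107  0.608  1.8   -0.003  0.708  0.178]
tool axes in binder
 [[ 0.026 -0.003  1.   ]
 [ 0.002  1.     0.003]
 [-1.     0.002  0.026]]
```

Close the fingers.

>>> {"fn": "send_rows", "kwargs": {"commands": [[[0.001,0,0,0,0.02],[0,0,0,0,0.02],[0,0,0,0,0.02],[0,0,0,0,0.02],[0,0,0,0,0.02],[0,0,0,0,0.02]]]}}

```text
time: 4.57
tool_pos: [521.2, 19.9, 4.3]
tcp_rot: [0.077, 1.548, -0.206]
contact_force: [-0.9, 0.1, -0.2]
grip_width: 29.3
```

Run:
```python
from h import *
from plant import optics
import cv2
plan([30,-126,-14])
a=optics.capture("side")["color"][200:340,200:380]; cv2.imwrite(f"pics/side3.png",cv2.resize(a,None,fx=4.2,fy=4.2,interpolation=cv2.INTER_CUBIC))
```

```text
t 4.5667 tcp [521.2  19.9   4.3] binder [  29.7 -126.3  -15.7] grip 29.347250355539348 F [-0.9  0.1 -0.2]
shift [-1.7  0.3  0.3] turn 0.2 or -179.8
q [-0.108  0.613  1.801 -0.003  0.704  0.177]
tool axes in binder
 [[ 0.023 -0.003  1.   ]
 [ 0.002  1.     0.003]
 [-1.     0.002  0.023]]
```

View pics/side3.png

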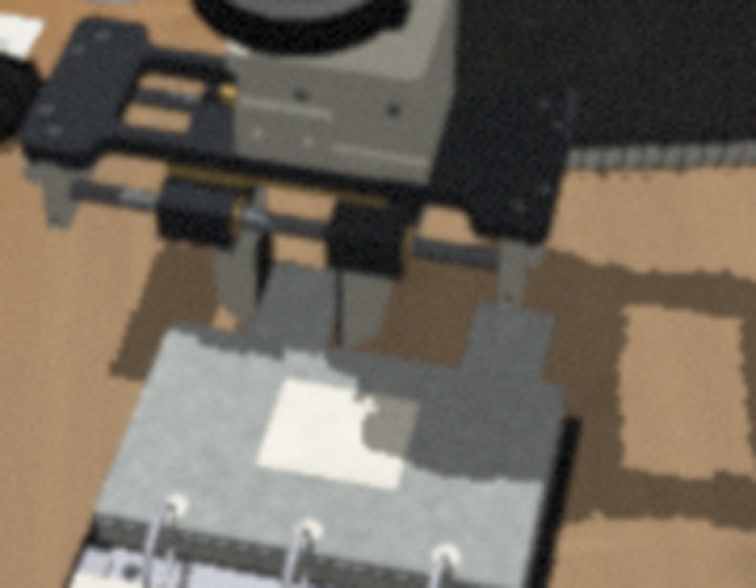

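>>> {"fn": "send_rows", "kwargs": {"commands": [[[-0.0115,0.001,0,0,0.02],[-0.011,0.0016,0,0,0.02],[-0.011,0.0025,0,0,0.02]]]}}

```text
time: 4.87
tool_pos: [522.5, 24.7, 37.4]
tcp_rot: [0.075, 1.548, -0.209]
contact_force: [1.6, 3.2, -3.6]
grip_width: 29.3
```

```bash
cat >> h.py <<'E'
def arc(*degs):
    o,p,R=st(); Rb=Ro.from_euler("z",P[2]).as_matrix(); Rt=Rb.T@R
    b=Rb.T@(p-b2w(P,[0,0,0])[0]); g=b-17.7*Rt[:,0]
    th=np.degrees(np.arctan2(g[2],-g[1]))
    print("t",o["time"],"pinch",g.round(1),"r",np.hypot(g[1],g[2]).round(1),"th",th.round(1),"w",o["grip_width"].round(1),"F",o["contact_force"].round(1),"x",Rt[:,0].round(3),"q",o["joint_positions"].round(2))
    for d in degs:
        t=np.radians(d); n=np.array([30,-126*np.cos(t)+2*np.sin(t),126*np.sin(t)+2*np.cos(t)])
        print(d,(Rt.T@(n-g)).round(1)); g=n
E
python3 - <<'E'
from h import *
from plant import optics
import cv2
arc(20,27,34,41,48)
a=optics.capture("side")["color"][180:400,160:400]; cv2.imwrite(f"pics/side4.png",cv2.resize(a,None,fx=2.6,fy=2.6,interpolation=cv2.INTER_CUBIC))
E
```

```text
Traceback (most recent call last):
  File "h.py", line 29, in arc
    print("t",o["time"],"pinch",g.round(1),"r",np.hypot(g[1],g[2]).round(1),"th",th.round(1),"w",o["grip_width"].round(1),"F",o["contact_force"].round(1),"x",Rt[:,0].round(3),"q",o["joint_positions"].round(2))
                                                                                                 ^^^^^^^^^^^^^^^^^^^^^
AttributeError: 'float' object has no attribute 'round'
```

```bash
sed -i 's/o\["grip_width"\].round(1)/o["grip_width"]/' h.py
python3 - <<'E'
from h import *
from plant import optics
import cv2
arc(20,27,34,41,48)
a=optics.capture("side")["color"][180:400,160:400]; cv2.imwrite(f"pics/side4.png",cv2.resize(a,None,fx=2.6,fy=2.6,interpolation=cv2.INTER_CUBIC))
E
```

```text
t 4.8667 pinch [  29.2 -121.3   35.1] r 126.3 th 16.1 w 29.30637733001836 F [ 1.6  3.2 -3.6] x [ 0.022  0.002 -1.   ] q [-0.1   0.56  1.78 -0.    0.78  0.19]
20 [-9.8  3.6  1. ]
27 [-14.    6.4   0.3]
34 [-13.1   8.    0.3]
41 [-12.    9.6   0.3]
48 [-10.8  11.    0.3]
```

View pics/side4.png

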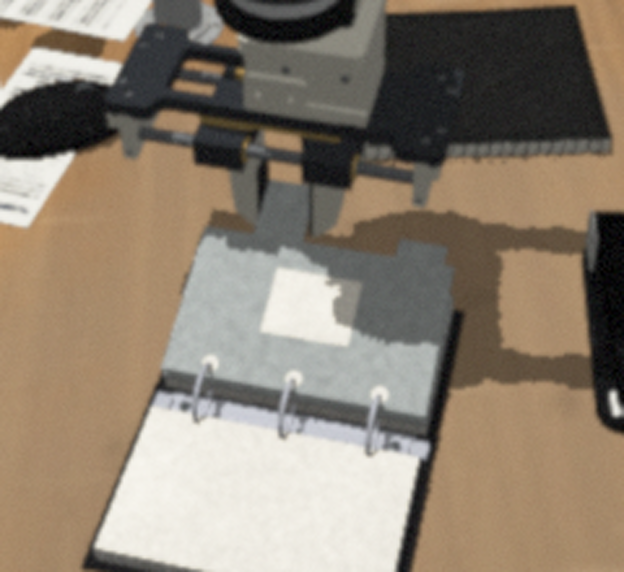

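>>> {"fn": "send_rows", "kwargs": {"commands": [[[-0.0098,0.0036,0.001,0,0.02],[-0.014,0.0064,0,0,0.02],[-0.0131,0.008,0,0,0.02],[-0.012,0.0096,0,0,0.02],[-0.0108,0.011,0,0,0.02]]]}}

```text
time: 5.33
tool_pos: [533.7, 62.8, 100.3]
tcp_rot: [0.102, 1.546, -0.182]
contact_force: [4.8, 3.0, -9.0]
grip_width: 29.2
```

Run:
```python
from h import *
from plant import optics
import cv2
arc(55,62,69,76,83)
a=optics.capture("side")["color"][150:400,160:400]; cv2.imwrite(f"pics/side5.png",cv2.resize(a,None,fx=2.3,fy=2.3,interpolation=cv2.INTER_CUBIC))
```

```text
t 5.3333 pinch [ 29.2 -81.6  98. ] r 127.5 th 50.2 w 29.155310274440854 F [ 4.8  3.  -9. ] x [ 0.025  0.003 -1.   ] q [-0.02  0.49  1.68 -0.    0.95  0.26]
55 [-6.3 11.   1. ]
62 [-7.8 13.3  0.2]
69 [-6.1 14.1  0.2]
76 [-4.4 14.8  0.1]
83 [-2.5 15.2  0.1]
```

View pics/side5.png

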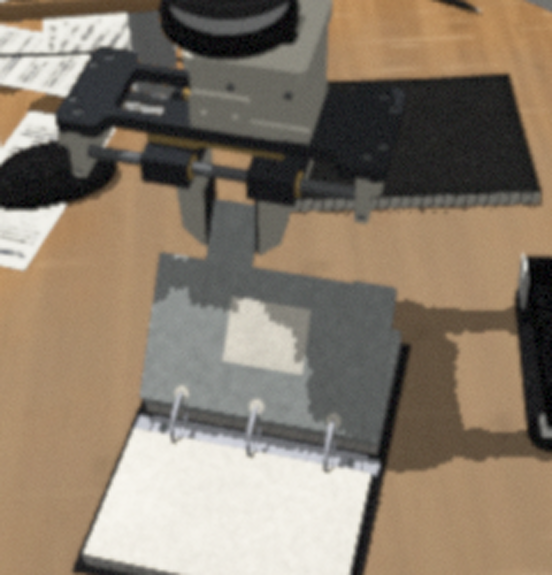

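>>> {"fn": "send_rows", "kwargs": {"commands": [[[-0.0055,0.011,0.001,0,0.02],[-0.0078,0.0133,0,0,0.02],[-0.006,0.0141,0,0,0.02],[-0.0044,0.0148,0,0,0.02],[-0.0025,0.0152,0,0,0.02]]]}}

```text
time: 5.8
tool_pos: [553.0, 128.0, 129.2]
tcp_rot: [-0.163, 1.545, -0.445]
contact_force: [1.9, -2.1, -4.2]
grip_width: 29.2
```

Run:
```python
from h import *
from plant import optics
import cv2
arc(90,97,104,111,118)
a=optics.capture("top")["color"][100:320,60:300]; cv2.imwrite(f"pics/top6.png",cv2.resize(a,None,fx=2.6,fy=2.6,interpolation=cv2.INTER_CUBIC))
a=optics.capture("side")["color"][150:400,160:400]; cv2.imwrite(f"pics/side6.png",cv2.resize(a,None,fx=2.3,fy=2.3,interpolation=cv2.INTER_CUBIC))
```

```text
t 5.8 pinch [ 29.4 -13.5 126.9] r 127.6 th 83.9 w 29.165581600253688 F [ 1.9 -2.1 -4.2] x [ 0.026 -0.004 -1.   ] q [ 0.1   0.5   1.56 -0.02  1.06  0.39]
90 [ 0.8 15.5  0.6]
97 [ 1.1 15.3  0. ]
104 [ 3.  15.1 -0. ]
111 [ 4.8 14.6 -0.1]
118 [ 6.5 13.9 -0.1]
```

View pics/top6.png

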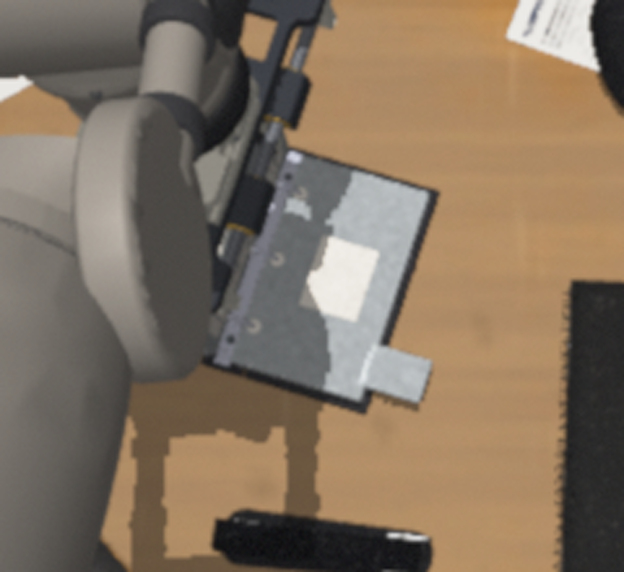

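View pics/side6.png

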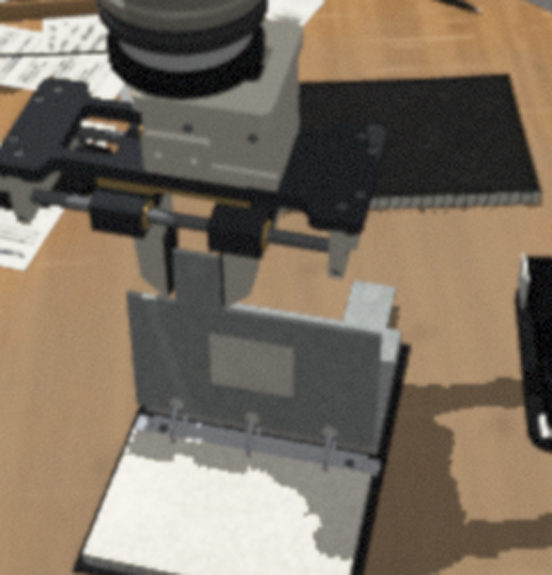

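The lower divider lies flat on the right, with its single tab at (398,375) in the top crop, and the upper one is upright in the fingers. I'll carry on over.

>>> {"fn": "send_rows", "kwargs": {"commands": [[[0.001,0.0155,0.0005,0,0.02],[0.0011,0.0153,0,0,0.02],[0.003,0.0151,0,0,0.02],[0.0048,0.0146,0,0,0.02],[0.0065,0.0139,0,0,0.02]]]}}

```text
time: 6.32
tool_pos: [574.1, 198.5, 113.9]
tcp_rot: [-0.247, 1.545, -0.531]
contact_force: [0.5, -1.8, 1.3]
grip_width: 29.4
```

Run:
```python
from h import *
arc(125,132,139,146)
```

```text
t 6.3167 pinch [ 29.8  60.2 111.6] r 126.8 th 118.3 w 29.421661108305635 F [ 0.5 -1.8  1.3] x [ 0.025 -0.006 -1.   ] q [ 0.22  0.59  1.45 -0.02  1.08  0.51]
125 [ 9.4 13.8 -0. ]
132 [ 9.7 12.  -0.2]
139 [11.1 10.7 -0.3]
146 [12.3  9.3 -0.3]
```

>>> {"fn": "send_rows", "kwargs": {"commands": [[[0.0094,0.0138,0,0,0.02],[0.0097,0.012,0,0,0.02],[0.0111,0.0107,0,0,0.02],[0.0123,0.0093,0,0,0.02]]]}}

```text
time: 6.65
tool_pos: [588.4, 246.4, 66.9]
tcp_rot: [-0.315, 1.545, -0.598]
contact_force: [0.7, -4.3, -0.9]
grip_width: 29.0
```

Run:
```python
from h import *
arc(153,160,165,170,175)
```

```text
t 6.65 pinch [ 30.1 110.2  64.6] r 127.7 th 149.6 w 28.972437181761656 F [ 0.7 -4.3 -0.9] x [ 0.024 -0.008 -1.   ] q [ 0.29  0.69  1.4  -0.02  1.04  0.58]
153 [ 9.1  3.1 -0.3]
160 [14.2  6.  -0.3]
165 [10.5  3.2 -0.2]
170 [10.7  2.3 -0.3]
175 [10.9  1.3 -0.3]
```

>>> {"fn": "send_rows", "kwargs": {"commands": [[[0.0091,0.003,0,0,0.02],[0.0142,0.006,0,0,0.02],[0.0105,0.0032,0,0,0.02],[0.0105,0.0023,0,0,0.02]]]}}

```text
time: 6.98
tool_pos: [593.3, 262.8, 16.2]
tcp_rot: [-0.388, 1.546, -0.668]
contact_force: [-0.9, -5.0, 1.6]
grip_width: 29.2
```

Run:
```python
from h import *
arc(175,178)
```

```text
t 6.9833 pinch [ 30.2 127.3  13.9] r 128.1 th 173.8 w 29.181811695295817 F [-0.9 -5.   1.6] x [ 0.023 -0.009 -1.   ] q [ 0.31  0.77  1.4  -0.03  0.96  0.6 ]
175 [ 4.9 -1.6 -0.3]
178 [ 6.6  0.4 -0.1]
```

>>> {"fn": "send_rows", "kwargs": {"commands": [[[0.005,-0.001,0,0,0.02],[0.004,0,0,0,0.02]]]}}

```text
time: 7.15
tool_pos: [593.5, 263.3, 4.6]
tcp_rot: [-0.303, 1.547, -0.583]
contact_force: [-0.7, -2.3, 1.5]
grip_width: 29.3
```

Run:
```python
from h import *
arc(178)
```

```text
t 7.15 pinch [ 30.3 127.8   2.3] r 127.8 th 179.0 w 29.269154975965623 F [-0.7 -2.3  1.5] x [ 0.023 -0.007 -1.   ] q [ 0.31  0.79  1.4  -0.02  0.94  0.6 ]
178 [-0.1 -1.8 -0.3]
```

>>> {"fn": "send_rows", "kwargs": {"commands": [[[-0.0005,0,0,0,0.06],[-0.0005,0,0,0,0.06],[-0.0005,0,0,0,0.06],[-0.0005,0,0,0,0.06]]]}}

```text
time: 7.48
tool_pos: [592.7, 262.9, 5.6]
tcp_rot: [-0.35, 1.549, -0.631]
contact_force: [0.3, 0.1, -0.8]
grip_width: 51.0
```

Run:
```python
from h import *
from plant import optics
import cv2
arc(178)
a=optics.capture("side")["color"][200:420,120:400]; cv2.imwrite(f"pics/side7.png",cv2.resize(a,None,fx=2.6,fy=2.6,interpolation=cv2.INTER_CUBIC))
```

```text
t 7.4833 pinch [ 29.6 127.1   3.3] r 127.2 th 178.5 w 51.02120218922212 F [ 0.3  0.1 -0.8] x [ 0.021 -0.007 -1.   ] q [ 0.31  0.78  1.4  -0.02  0.94  0.6 ]
178 [ 1.  -1.1  0.4]
```

View pics/side7.png

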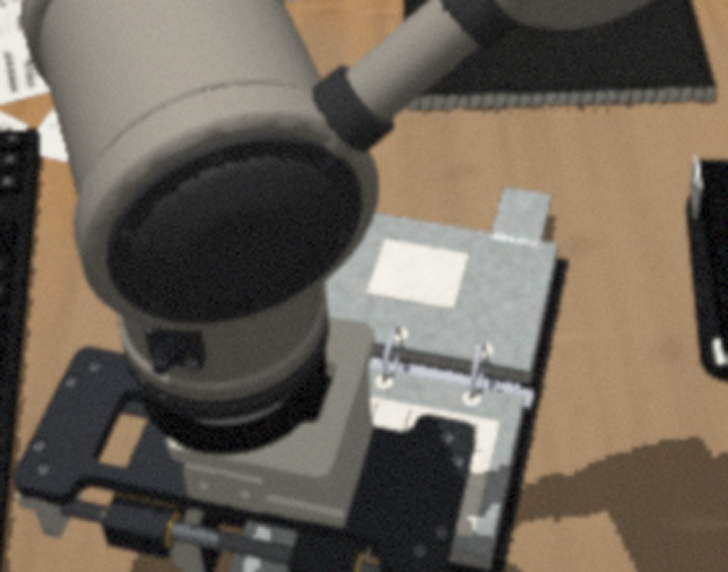

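The upper card is on the left, the lower one is on the right with its tab at (522,213), and the fingers are open. I'll retract straight up.

>>> {"fn": "send_rows", "kwargs": {"commands": [[[-0.01,0,0,0,0.06],[-0.015,0,0,0,0.06],[-0.02,0,0,0,0.06],[-0.03,0,0,0,0.06],[-0.03,0,0,0,0.06],[-0.03,0,0,0,0.06],[-0.03,0.02,0,0,0.06],[-0.02,0.03,0,0,0.06],[0,0.03,0,0,0.06],[0,0.03,0,0,0.06]]]}}

```text
time: 8.37
tool_pos: [619.7, 367.5, 211.5]
tcp_rot: [-0.167, 1.546, -0.457]
contact_force: [0.4, 0.1, -0.4]
grip_width: 60.2
```

>>> {"fn": "send_rows", "kwargs": {"commands": [[[0,0.03,0,0,0.06],[0,0.03,-0.02,0,0.06],[0,0.03,-0.03,0,0.06],[0,0.03,-0.03,0,0.06],[0,0,-0.03,0,0.06],[0,0,-0.03,0,0.06],[0,0,-0.03,0,0.06],[0,0,-0.02,0,0.06],[0,0,0,0,0.06],[0,0,0,0,0.06]]]}}

```text
time: 9.2
tool_pos: [464.5, 549.8, 214.4]
tcp_rot: [0.184, 1.539, -0.103]
contact_force: [0.4, 0.6, -0.6]
grip_width: 60.0
```

Run:
```python
from h import *
from plant import optics
import cv2
arc()
a=optics.capture("top")["color"][110:290,50:290]; cv2.imwrite(f"pics/top8.png",cv2.resize(a,None,fx=3,fy=3,interpolation=cv2.INTER_CUBIC))
a=optics.capture("side")["color"][220:420,120:380]; cv2.imwrite(f"pics/side8.png",cv2.resize(a,None,fx=2.8,fy=2.8,interpolation=cv2.INTER_CUBIC))
for b in [[45,138,0],[15,138,0],[75,100,0],[-75,100,0],[-35,-138,0],[-65,-138,0]]:
    w=b2w(P,b); print(b,((proj("top",w)-[50,110])*3).round(),((proj("side",w)-[120,220])*2.8).round())
```

```text
t 9.2 pinch [-174.2  366.2  212.1] r 423.2 th 149.9 w 59.98066140252419 F [ 0.4  0.6 -0.6] x [ 0.031  0.006 -0.999] q [ 0.77  0.72  0.91 -0.02  1.49  1.06]
[45, 138, 0] [[128. 122.]] [[247. 565.]]
[15, 138, 0] [[110. 169.]] [[312. 579.]]
[75, 100, 0] [[205.  94.]] [[214. 475.]]
[-75, 100, 0] [[117. 330.]] [[531. 541.]]
[-35, -138, 0] [[529. 382.]] [[543. 144.]]
[-65, -138, 0] [[513. 432.]] [[595. 152.]]
```

View pics/top8.png

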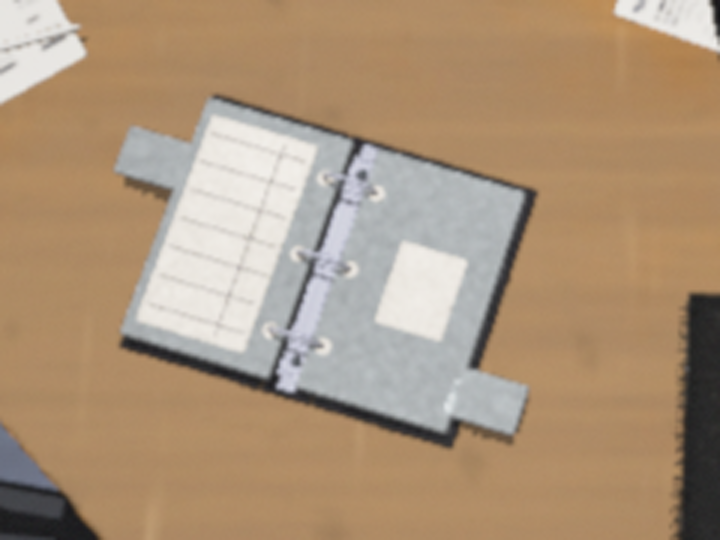

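View pics/side8.png

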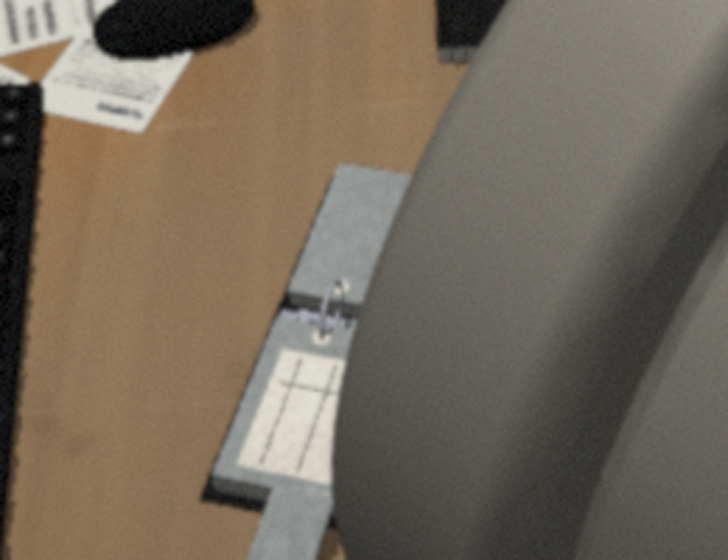

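The top view shows the upper divider's lined back on the left pages. Its tab-end corners are at (131,126) and (115,172), against about (128,122) and (110,169) predicted for flat. The lower divider is flat on the right and the arm is clear, so I'm handing in.

```bash
python3 -c "
from plant import close_job
print(close_job())"
```

```text
the job is handed in; nothing more can be done
None
```

The upper divider now lies on the left-hand pages showing its lined back, and the lower divider still lies flat on the right. I handed the job in after about 9 s of robot time; the hand-in gives no verdict.

I found the binder from the top and side pictures and confirmed its pose with the wrist camera. Then I pinched the far tab by its sides, carried it over the rings on a 126 mm arc, set it down, opened the fingers and drew the arm away.

**Last checks:**
- **Upper divider:** in the final top view its corners were within about 6 pixels in the threefold crop (roughly 3 mm) of where a flat card should be. I judged the angle from this, as there is no direct joint reading.
- **Lower divider:** in the final top view it lay flat on the right with its tab at the predicted place, and it lay flat with the upper card upright too. It was hidden for part of the lift, so I did not see it continuously.
- **Robot:** it was clear of the binder when I handed in. The measured forces I saw stayed at about 11 N or less.

**One thing went wrong on the way:** during the descent the tool drifted about 9 mm along the spine, and I corrected this before closing the fingers.

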